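# Fit the keyed drive collars to the sweeper brush stubs

## Task

Of the five steel rings on the bench, pick out the three with a D-shaped bore and fit each one on the stub whose round flange has the same diameter as the ring: turn it until its flat meets the flat of the shaft and let it down until it sits fully home on the flange. Leave the two rings with a plain round bore where they lie.

Things in the scene. Friction and masses are not known exactly. Their poses are not given: they have to be found in the camera images.
- collar_large_mid (a point): Centre (half-way up) of the large steel collar: a loose ring, outer diameter 66 mm, 28 mm high, standing upright on the bench at the start. Its bore is D-shaped: radius 14 mm, cut by a flat 6 mm from the axis on its own +x side; z is up along the bore. A small black set screw shows on the top face on the flat's side. About 0.45 kg.
- collar_medium_mid (a point): Centre of the medium steel collar: as the large one (28 mm high, same D bore, flat on +x, black set screw), outer diameter 54 mm. About 0.3 kg.
- collar_small_mid (a point): Centre of the small steel collar: as the large one (28 mm high, same D bore, flat on +x, black set screw), outer diameter 42 mm. About 0.16 kg.
- plain_wide_mid (a point): Centre of a loose plain steel ring, outer diameter 66 mm, 28 mm high, bore fully round (radius 14 mm), no set screw. Not to be fitted; leave it where it lies.
- plain_narrow_mid (a point): Centre of a loose plain steel ring, outer diameter 42 mm, 28 mm high, bore fully round (radius 14 mm), no set screw. Not to be fitted; leave it where it lies.
- large_seat (a point): Centre of the flange's top face, at the foot of the shaft, of the fixed stub for the large collar: white square plate 84 x 84 x 8 mm, on it a dark round flange 66 mm across, 10 mm high (top 18 mm above the bench), on it an upright bare-metal shaft 46 mm long, D-shaped: radius 11 mm, flat 3 mm from the axis on this frame's +x side, top 10 mm tapering to about half size. z is up.
- medium_seat (a point): The same point of the fixed stub for the medium collar: same plate and D shaft (flat on +x), flange 54 mm in diameter. On every stub a black dot at the plate's edge shows the flat's side (+x). On any stub, with the collar's +x turned to the shaft's +x, the bore has 3 mm of play all round, and about 0.3 rad either way when centred.
- small_seat (a point): The same point of the fixed stub for the small collar: same plate and D shaft (flat on +x), flange 42 mm in diameter.
Things that resemble listed ones, but are neither listed nor needed, are in the scene too. Leave any blue or brown look-alike of the part that bears collar_large_mid alone. Leave any pink or purple look-alike of the part that bears collar_small_mid alone.

How it is judged:
By the outcome, as a careful person would: the job done as asked, in the order asked, and still so for the second after the job is handed in, with the robot touching nothing.
It also fails if it takes over 88 s, if anything falls off the work surface, if the arm or the gripper's body presses on something with over 40 N, if the wrist force passes 120 N, or if a joint passes its speed limit or range.

## Robot

A 6-joint arm with a two-finger parallel gripper is mounted at the origin on the work surface. World frame = base frame: x ahead of the robot, y to its left, z up, the work surface at z = 0. Lengths are in m, angles in rad, forces in N, time in s.
With the tool pointing down it reaches from about 0.3 to 0.875 m from the base axis. Payload 4.2 kg.
Tool frame: the origin (TCP) lies at the very end of the fingers, on their centre line; the grasp point (between the pads) lies 19 mm behind it (tcp_to_grasp is the distance from the TCP to the grasp point, in m); x points along the fingers, y is the direction in which the jaws open and shut, and the axes are right-handed (so a half turn about x gives the same grasp; the last joint's range is limited). The gripper opens to 85 mm and grips with 20 to 120 N. Pads are 22 mm wide; open, the fingers measure 114 mm over their backs; the gripper's body (76 mm by 85 mm) begins 54 mm behind the grasp point. The pads swing forward as they close: fully open they stand 13 mm farther back than shut.
Start: joints at [1.14, 0.32, 1.565, -0, 1.257, -0.02], TCP at [0.23, 0.527, 0.231] pointing down, gripper open.
Joint ranges: [-3.11, 3.11], [-0.84, 2.01], [0.21, 2.61], [-1.34, 4.49], [0.05, 2.63], [-2.56, 2.56]. Speed limits (rad/s): [2.57, 2.57, 3.14, 3.14, 3.14, 3.14].

## Interface

Orientations are given as [roll, pitch, yaw] about the fixed x, y, z axes, in that order (R = Rz(yaw) Ry(pitch) Rx(roll)).
In Python, from workcell import * gives the robot as it stands.
- The arm moves only by the tool send_rows, never from a script. Its argument "moves" is a list of rows, each a list of 3 entries, a list of its own where there are three numbers: the closure, from -1 (fully open) to 1 (shut), then the shift along the world's x, y, z normalised to -1 to 1, where 1 is 0.25 m, then the turn about the world's z normalised to -1 to 1, where 1 is 2 pi rad. A call has exactly 10 rows; each row is the pose to reach, as a shift and turn from the pose commanded when the call began, turning the shorter way round; what a row does not reach only later rows make up. A row lasts 1/8 s, in which the tool goes at most 62.5 mm and 10.7 degrees, less where a joint would pass 70% of its speed; a pose out of reach is approached as far as the arm can. A call with a number of a shift or a turn outside -1 to 1 is refused whole. A call with a gripper value outside its range is refused whole. The fingers move at their own pace and stop on an object; "grip_force" is the grip in N (left out, the last holds). Time passes only in rows, so rows that repeat a pose let the fingers close, or fill a call up. It gives the time, the measured TCP pose, the force and the opening at its end, in the units of the state.
- get_state(): the state, without advancing time (a new reading comes with each control period).
- read_camera(name): name is "scene" or "top" or "wrist"; returns a dict with "image" (384x512x3 uint8, red, green, blue), "fx", "fy", "cx", "cy" (pixels), "view" (4x4, takes a point from world to camera coordinates); the wrist camera has in their place "hand_eye" (4x4, takes a point from camera to tool coordinates, whose origin is the TCP and whose axes are the tool frame's). Camera axes: x right, y up, looking along -z (the intrinsics and any distortion apply to the point x, -y, -z); pixel columns grow to the right and rows downward; lengths in m; the calibration is good to about 2 mm. A picture is of the moment at which its call begins: read the wrist's pose just before it. There is no depth.
- hand_in(): hands the job in, once; it reports no verdict.
The state is a dict: "t": time; "q": joint angles; "dq": joint speeds; "joint_efforts": joint torques, N m; "tool_pos": TCP position; "orientation": TCP orientation; "wrist_force": force on the tool from outside, world axes, zero at the start; "ft_torque": the same for the moment, N m; "opening": opening from 0.0 (shut) to 1.0 (fully open).
Only numpy, scipy, OpenCV 4.12 (cv2) and the standard library are available. Lean on these libraries where they do the work, as an engineer would, in place of code of your own. Each camera call takes 0.05 s, during which the arm holds its last target.

## Working session

There is one attempt and no reset: what is moved stays moved. The work goes in short steps, Python scripts to look and compute and a tool call to move; the robot and the scene stay as the last step left them, time stands still between calls to the robot, and variables do not carry over. Pictures are saved under pics/ and viewed, and the job is handed in when it is done.

Besides the shell and the picture viewer there is one more tool, called after "Request:" as name(argument=value, ...), one argument or row to a line, values as JSON. send_rows: Moves the arm, as the interface text tells. Scaled input: -1 to 1 covers 0.25 m each way for a shift and 2 pi rad each way for a turn. Its arguments: {"type":"object","properties":{"moves":{"type":"array","items":{"type":"array"}},"grip_force":{"type":"number"}},"required":["moves"]}

```bash
mkdir -p pics; ls
python3 - <<'E'
from workcell import *
import cv2
s=get_state();print({k:np.round(v,3) if 0 else v for k,v in s.items()})
for n in("top","scene"):
    c=read_camera(n);cv2.imwrite(f"pics/{n}0.png",c["image"][:,:,::-1])
    print(n,{k:v for k,v in c.items() if k!="image"})
E
```

```text
pics
{'t': 0.0, 'q': array([ 1.13999376e+00,  3.20289659e-01,  1.56566138e+00, -4.83189805e-05,
        1.25737426e+00, -2.00161294e-02]), 'dq': array([-0.00035033, -0.00062063, -0.00102189,  0.00118204, -0.00148193,
       -0.00062507]), 'joint_efforts': array([ 1.19113840e-03, -4.15515161e+01, -2.34169024e+01,  3.27203197e-04,
        8.00950831e-03,  1.03322854e-06]), 'tool_pos': array([0.22944306, 0.52673452, 0.23049038]), 'orientation': array([-1.56430475,  1.56906307, -1.97507625]), 'wrist_force': array([-0.84225249,  0.51126456, -0.17441168]), 'ft_torque': array([-0.0191864 , -0.00427161,  0.04063246]), 'opening': 0.9959426842068383}
top {'fx': 348.45677605808106, 'fy': 348.45677605808106, 'cx': 249.19488228518827, 'cy': 187.59406424103747, 'view': array([[-2.00205054e-03, -9.99997978e-01, -1.88591541e-04,
         2.39093953e-02],
       [ 9.90521621e-01, -2.00897999e-03,  1.37342207e-01,
        -4.86878486e-01],
       [-1.37342308e-01,  8.81620412e-05,  9.90523641e-01,
        -8.21605787e-01],
       [ 0.00000000e+00,  0.00000000e+00,  0.00000000e+00,
         1.00000000e+00]])}
scene {'fx': 427.81897680563327, 'fy': 427.81897680563327, 'cx': 256.93910784672767, 'cy': 187.89872326110344, 'view': array([[ 0.09609839,  0.99524664,  0.01578712, -0.04871021],
       [-0.79083376,  0.06671031,  0.6083845 ,  0.36217799],
       [ 0.60443947, -0.07094976,  0.79348539, -1.34134416],
       [ 0.        ,  0.        ,  0.        ,  1.        ]])}
```

View pics/top0.png

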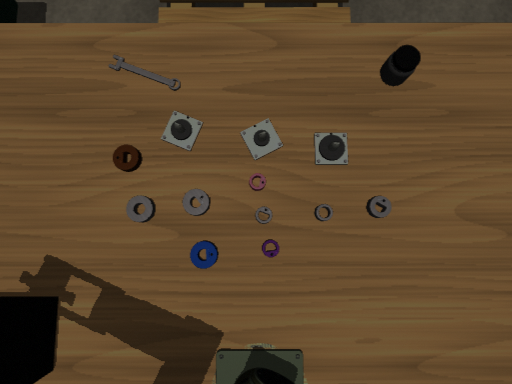

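View pics/scene0.png

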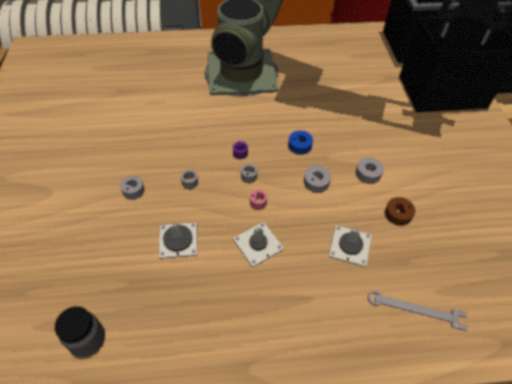

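The top view shows five grey rings at about (140,209), (196,202), (264,215), (324,212) and (379,207). The stubs are at (181,129), (262,138) and (331,148). I'll enlarge these areas.

Run:
```python
import cv2,numpy as np
im=cv2.imread("pics/top0.png")
def big(c,f): return cv2.resize(c,None,fx=f,fy=f,interpolation=cv2.INTER_CUBIC)
L=[big(im[v-22:v+22,u-22:u+22],6) for u,v in((140,209),(196,202),(264,215),(324,212),(379,207),(127,158))]
a=np.vstack([np.hstack(L[:3]),np.hstack(L[3:])])
a=cv2.convertScaleAbs(a,alpha=1.6);cv2.imwrite("pics/crops0.png",a)
L=[big(im[v-28:v+28,u-28:u+28],4.7) for u,v in((181,129),(262,138),(331,148))]
cv2.imwrite("pics/stubs0.png",cv2.convertScaleAbs(np.hstack(L),alpha=1.3))
```

```text
(no output)
```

View pics/crops0.png

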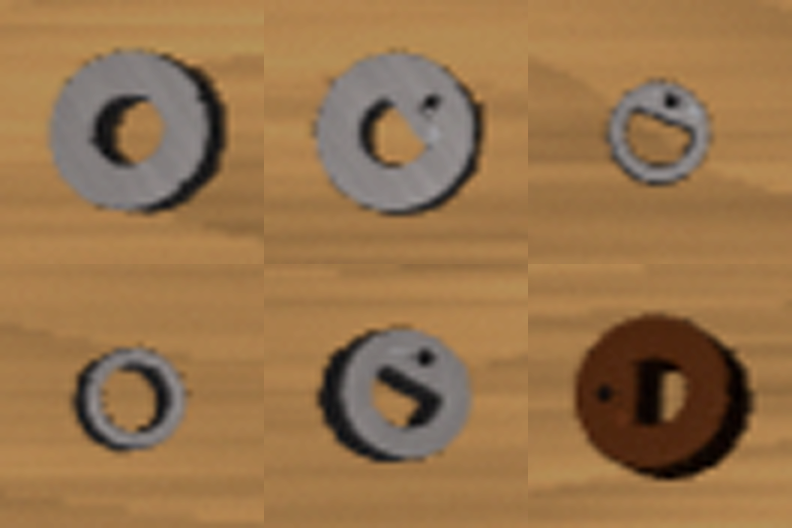

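View pics/stubs0.png

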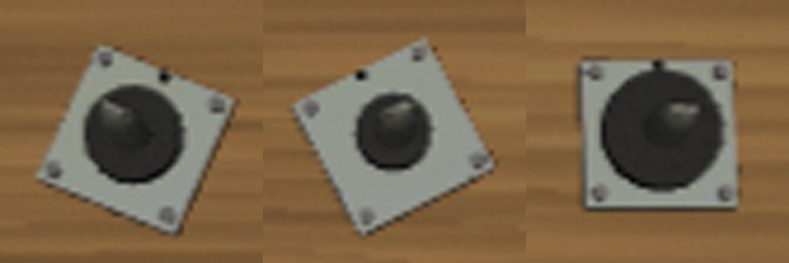

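Candidates:
- **Collars with a D bore and set screw:** large at (196,202), small at (264,215), medium at (379,207).
- **Plain rings:** (140,209) and (324,212).
- **Coloured look-alikes:** the brown, blue, pink and purple rings.
- **Stubs:** medium on the left (181,129), small in the middle (262,138), large on the right (331,148).

Next I'll measure their positions.

```bash
cat > h.py <<'E'
from workcell import *
import numpy as np,cv2
def rays(c,uv,z):
    V=np.array(c["view"]);R=V[:3,:3];o=-R.T@V[:3,3]
    uv=np.atleast_2d(np.asarray(uv,float))
    d=np.c_[(uv[:,0]-c["cx"])/c["fx"],-(uv[:,1]-c["cy"])/c["fy"],-np.ones(len(uv))]@R
    return o+d*((z-o[2])/d[:,2])[:,None]
def proj(c,P):
    V=np.array(c["view"]);p=np.atleast_2d(P)@V[:3,:3].T+V[:3,3]
    return np.c_[c["cx"]+c["fx"]*p[:,0]/-p[:,2],c["cy"]+c["fy"]*p[:,1]/p[:,2]]
def circ(P):
    A=np.c_[2*P[:,:2],np.ones(len(P))];s=np.linalg.lstsq(A,(P[:,:2]**2).sum(1),rcond=None)[0]
    return s[:2],np.sqrt(s[2]+s[:2]@s[:2])
def comp(mask,u,v):
    n,l,st,ce=cv2.connectedComponentsWithStats(mask.astype(np.uint8),connectivity=4)
    k=min(range(1,n),key=lambda i:np.hypot(ce[i][0]-u,ce[i][1]-v)+(1e3 if st[i][4]<8 else 0))
    m=(l==k).astype(np.uint8); return m
def outer(m): 
    cs,_=cv2.findContours(m,cv2.RETR_EXTERNAL,cv2.CHAIN_APPROX_NONE);return max(cs,key=len)[:,0,:]
E
python3 - <<'E'
from h import *
c=read_camera("top");im=c["image"];g=im.astype(int);hsv=cv2.cvtColor(im,cv2.COLOR_RGB2HSV)
grey=(hsv[...,1]<60)&(g.mean(2)>70)
print("tag, centre, r")
for n,u,v in(("L",196,202),("S",264,215),("M",379,207),("PW",140,209),("PN",324,212)):
    m=comp(grey,u,v);o=outer(m);P=rays(c,o,.028);ce,r=circ(P)
    # set screw: dark pixels between bore & rim
    lum=g.mean(2);uu,vv=np.meshgrid(np.arange(512),np.arange(384))
    W=rays(c,np.c_[uu.ravel(),vv.ravel()],.028)[:,:2].reshape(384,512,2)-ce
    d=np.hypot(W[...,0],W[...,1])
    Rn={'L':.033,'M':.027,'S':.021,'PW':.033,'PN':.021}[n]
    # flat: in the bore the visible grey; mean direction of grey px within radius 12mm
    k=(d<.012)&grey;mv=W[k].mean(0) if k.any() else [0,0]
    print(n,ce.round(4),round(r,4),"flat dir from grey",np.degrees(np.arctan2(mv[1],mv[0])).round(1),k.sum())
    k=(d>.008)&(d<Rn-.0035)
    wt=np.clip(110-lum,0,None)*k
    i=np.argsort(-(wt).ravel())[:8]
    for j in i: print("   ",np.unravel_index(j,(384,512))[::-1],wt.ravel()[j].round(),(W.reshape(-1,2)[j]*1e3).round(1))
dark=(g.mean(2)<70)
white=(hsv[...,1]<60)&(g.mean(2)>110)
for n,u,v in(("M",181,129),("S",262,138),("L",331,148)):
    m=comp(dark&(hsv[...,1]<120),u,v);ce,r=circ(rays(c,outer(m),.018))
    # plate: 
    w=comp(white|(g.mean(2)>135),u,v);hull=cv2.convexHull(outer(w));rr=cv2.minAreaRect(hull)
    b=rays(c,cv2.boxPoints(rr),.008)[:,:2]
    e=b[1]-b[0]
    print(n,"flange",ce.round(4),round(r,4),"plate ctr",b.mean(0).round(4),"sides",np.linalg.norm(np.diff(b,axis=0),axis=1).round(4),"ang",np.degrees(np.arctan2(e[1],e[0])).round(1))
for n,ctr in(("M",(181,129)),):pass
E
```

```text
tag, centre, r
L [0.4537 0.1556] 0.0307 flat dir from grey -54.0 14
    (np.int64(191), np.int64(199)) 94.0 [ 6.  10.5]
    (np.int64(191), np.int64(200)) 93.0 [ 3.5 10.4]
    (np.int64(192), np.int64(199)) 91.0 [5.9 8. ]
    (np.int64(191), np.int64(204)) 91.0 [-6.4 10.2]
    (np.int64(192), np.int64(198)) 90.0 [8.4 8.1]
    (np.int64(201), np.int64(197)) 90.0 [ 10.9 -14. ]
    (np.int64(191), np.int64(201)) 90.0 [ 1.  10.4]
    (np.int64(193), np.int64(197)) 88.0 [10.9  5.7]
S [ 0.4214 -0.0121] 0.0186 flat dir from grey -23.9 12
    (np.int64(265), np.int64(209)) 92.0 [13.2 -3.6]
    (np.int64(265), np.int64(210)) 91.0 [10.8 -3.5]
    (np.int64(266), np.int64(209)) 79.0 [13.2 -6. ]
    (np.int64(266), np.int64(210)) 76.0 [10.8 -6. ]
    (np.int64(260), np.int64(211)) 74.0 [8.4 8.7]
    (np.int64(268), np.int64(214)) 74.0 [  1.  -10.8]
    (np.int64(263), np.int64(220)) 70.0 [-13.6   1.5]
    (np.int64(268), np.int64(217)) 69.0 [ -6.3 -10.7]
M [ 0.4414 -0.2989] 0.0244 flat dir from grey -36.9 10
    (np.int64(383), np.int64(200)) 99.0 [14.9 -7.1]
    (np.int64(382), np.int64(211)) 9
[... 859 characters left out ...]
(328), np.int64(214)) 95.0 [-5.2 -8.8]
    (np.int64(328), np.int64(211)) 95.0 [ 2.1 -9. ]
    (np.int64(328), np.int64(213)) 94.0 [-2.8 -8.8]
    (np.int64(328), np.int64(215)) 93.0 [-7.7 -8.7]
    (np.int64(327), np.int64(208)) 92.0 [ 9.5 -6.8]
    (np.int64(326), np.int64(208)) 92.0 [ 9.5 -4.3]
    (np.int64(328), np.int64(212)) 92.0 [-0.4 -8.9]
    (np.int64(328), np.int64(209)) 92.0 [ 7.  -9.2]
M flange [0.6406 0.197 ] 0.0266 plate ctr [0.6419 0.1986] sides [0.0809 0.0798 0.0804] ang -21.0
S flange [ 0.6178 -0.0083] 0.0201 plate ctr [ 0.6191 -0.0077] sides [0.08   0.0802 0.0791] ang -61.4
L flange [ 0.5929 -0.1861] 0.0328 plate ctr [ 0.593  -0.1861] sides [0.0791 0.0801 0.0791] ang -1.6
```

Request:
send_rows(
  moves=[
    [-1, [0.4, -0.4, 0], 0],
    [-1, [0.9, -1, 0], 0],
    [-1, [0.9, -1, 0], 0],
    [-1, [0.9, -1, 0], 0],
    [-1, [0.9, -1, 0], 0],
    [-1, [0.9, -1, 0], 0],
    [-1, [0.9, -1, 0], 0],
    [-1, [0.9, -1, 0], 0],
    [-1, [0.9, -1, 0], 0],
    [-1, [0.9, -1, 0], 0],
  ],
  grip_force=40,
)

```text
t: 1.4
tool_pos: [0.454, 0.2779, 0.2314]
orientation: [2.305, 1.571, 1.895]
wrist_force: [0.1, 0.4, 0.2]
opening: 1.001
```

```bash
cat >> h.py <<'E'
from scipy.spatial.transform import Rotation as Ro
def tool(s=None):
    s=s or get_state();T=np.eye(4);T[:3,:3]=Ro.from_euler('xyz',s["orientation"]).as_matrix();T[:3,3]=s["tool_pos"];return T
def jaw(s=None):
    y=tool(s)[:3,1];return np.degrees(np.arctan2(y[1],y[0]))
def wcam(name=None):
    s=get_state();c=read_camera("wrist");c["view"]=np.linalg.inv(tool(s)@np.array(c["hand_eye"]))
    if name:cv2.imwrite("pics/%s.png"%name,c["image"][:,:,::-1])
    return c
E
python3 - <<'E'
from h import *
c=wcam("w1");s=get_state();print(s["t"],s["tool_pos"],jaw(s),tool(s)[:3,:3].round(3));print({k:np.round(v,3) for k,v in c.items() if k!="image"})
print(proj(c,[[.4537,.1556,.028],[.4372,.2935,.028]]))
E
```

```text
1.45 [0.45412402 0.27782703 0.23137156] 66.54264591098325 [[ 0.     0.398  0.917]
 [ 0.     0.917 -0.398]
 [-1.     0.    -0.   ]]
{'fx': np.float64(276.439), 'fy': np.float64(276.439), 'cx': np.float64(251.033), 'cy': np.float64(186.837), 'hand_eye': array([[-0.   ,  0.275, -0.962, -0.142],
       [ 1.   ,  0.001,  0.   , -0.002],
       [ 0.001, -0.962, -0.275, -0.07 ],
       [ 0.   ,  0.   ,  0.   ,  1.   ]]), 'view': array([[ 0.399,  0.917,  0.   , -0.434],
       [-0.882,  0.383, -0.275,  0.329],
       [-0.252,  0.109,  0.962, -0.294],
       [ 0.   ,  0.   ,  0.   ,  1.   ]])}
[[167.03025394 201.48071274]
 [258.41176398 148.29754729]]
```

View pics/w1.png

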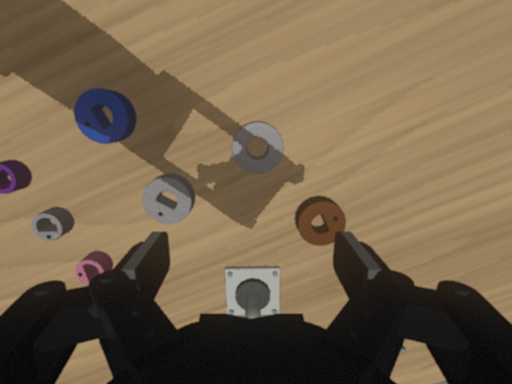

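The wrist view shows the large collar at (168,199), within 2 px of where the top view puts it, with its screw at (161,213). I'll move over it, lower, for a close measurement.

Request:
send_rows(
  moves=[
    [-1, [0, -0.25, 0], 0],
    [-1, [0, -0.49, -0.1], 0],
    [-1, [0, -0.49, -0.3], 0],
    [-1, [0, -0.49, -0.3], 0],
    [-1, [0, -0.49, -0.3], 0],
    [-1, [0, -0.49, -0.3], 0],
    [-1, [0, -0.49, -0.3], 0],
    [-1, [0, -0.49, -0.3], 0],
    [-1, [0, -0.49, -0.3], 0],
    [-1, [0, -0.49, -0.3], 0],
  ],
)

```text
t: 2.7
tool_pos: [0.4546, 0.1547, 0.1564]
orientation: [1.969, 1.571, 1.558]
wrist_force: [-0.2, 1.1, -0.2]
opening: 1.002
```

```bash
cat >> h.py <<'E'
def collar(c,u,v,z,R0,show=None):
    """grey ring top face near pixel u,v: centre, radius, screw direction"""
    im=c["image"];g=im.astype(int).mean(2);hsv=cv2.cvtColor(im,cv2.COLOR_RGB2HSV)
    ru=abs(proj(c,rays(c,[[u,v]],z)+[[R0,0,0]])-[u,v]).max()*1.25
    y0,x0=max(int(v-ru),0),max(int(u-ru),0);sub=g[y0:int(v+ru),x0:int(u+ru)]
    return sub,x0,y0
E
python3 - <<'E'
from h import *
c=wcam("w2");s=get_state();print(s["t"],s["tool_pos"],jaw(s),s["q"].round(2),proj(c,[[.4537,.1556,.028]]))
E
```

```text
2.75 [0.45461191 0.15466498 0.15634867] 66.46344118391357 [ 0.3   0.24  1.89  0.    1.02 -0.86] [[253.19042909 179.03394904]]
```

View pics/w2.png

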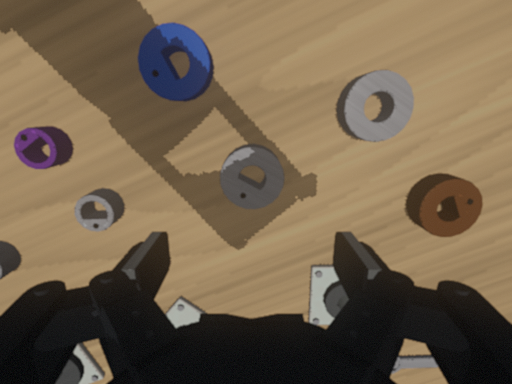

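The collar is at (252,176) with its screw at (243,196). I'll enlarge it, threshold it and fit.

```bash
cat > meas.py <<'E'
from h import *
def measure(c,u,v,R0,z=.028,tag="m",lo=55,smax=45,sd=45):
    im=c["image"];hsv=cv2.cvtColor(im,cv2.COLOR_RGB2HSV);g=im.astype(int).mean(2)
    uu,vv=np.meshgrid(np.arange(512),np.arange(384));c0=rays(c,[[u,v]],z)[0,:2]
    W=rays(c,np.c_[uu.ravel(),vv.ravel()],z)[:,:2].reshape(384,512,2)
    near=np.hypot(*np.moveaxis(W-c0,2,0))<R0*1.25
    sub=(hsv[...,1]<smax)&(g>lo)&near
    m=comp(sub,u,v);o=outer(m);P=rays(c,o,z)[:,:2];
    for _ in range(4):
        ce,r=circ(P);d=np.hypot(*(P-ce).T);P=P[abs(d-r)<max(.0012,1.5*np.std(d-r))]
    D=W-ce;d=np.hypot(D[...,0],D[...,1])
    # D bore: hole of the ring -> largest dark/other comp inside radius 17mm
    hole=((~(m>0))&(d<min(.0165,R0-.002)))
    n,l,st,cen=cv2.connectedComponentsWithStats(hole.astype(np.uint8),connectivity=4)
    ks=[(i,st[i][4],D[l==i].mean(0)) for i in range(1,n) if st[i][4]>3]
    # screw: darkest local blob outside bore
    k=(d>.010)&(d<R0-.003);scr=k&(g<sd)
    n,l,st,cen=cv2.connectedComponentsWithStats(scr.astype(np.uint8),connectivity=8)
    print(tag,"centre",ce.round(4),"r",round(r,4),"n",len(P))
    for i in range(1,n):
        q=D[l==i].mean(0);print("   dark",st[i][4],cen[i].round(1),(q*1e3).round(1),np.degrees(np.arctan2(q[1],q[0])).round(1))
    for i,a,q in ks: print("   hole",a,(q*1e3).round(1),"dir of flat",np.degrees(np.arctan2(-q[1],-q[0])).round(1))
    x0,y0=int(u)-40,int(v)-40
    cr=im[y0:y0+80,x0:x0+80,::-1].copy();cr=cv2.resize(cr,None,fx=7,fy=7,interpolation=cv2.INTER_CUBIC)
    t=np.linspace(0,2*np.pi,90);pc=proj(c,np.c_[ce[0]+R0*np.cos(t),ce[1]+R0*np.sin(t),np.full(90,z)])
    for p in pc: cv2.circle(cr,tuple(int(a) for a in ((p-[x0,y0]+.5)*7)),1,(0,255,0),-1)
    cv2.imwrite(f"pics/{tag}.png",cr);return ce
E
python3 - <<'E'
from meas import *
im=cv2.imread("pics/w2.png")
import copy
c=wcam();measure(c,252,176,.033,tag="L_w2")
E
```

```text
L_w2 centre [0.4519 0.1546] r 0.0318 n 172
   dark 10 [242.5 195.2] [ 13.1 -15.8] -50.4
   hole 314 [-3.7  3.7] dir of flat -44.4
```

View pics/L_w2.png

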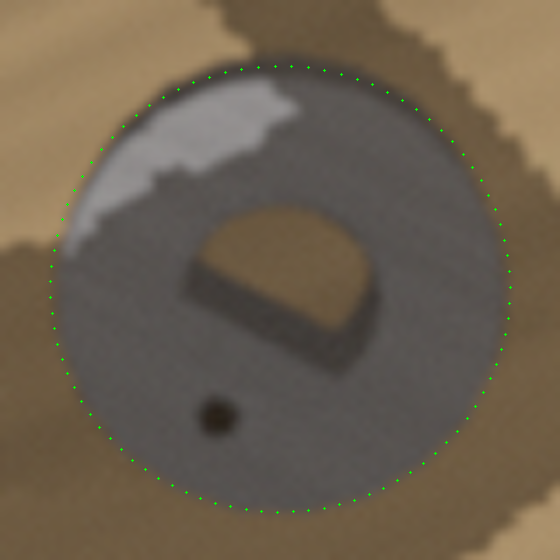

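Request:
send_rows(
  moves=[
    [-1, [-0.008, 0, -0.15], 0],
    [-1, [-0.008, 0, -0.35], 0],
    [-1, [-0.008, 0, -0.5], 0],
    [-1, [-0.008, 0, -0.56], 0],
    [-1, [-0.008, 0, -0.58], 0],
    [-1, [-0.008, 0, -0.6], 0],
    [-1, [-0.008, 0, -0.61], 0],
    [-1, [-0.008, 0, -0.62], 0],
    [-1, [-0.008, 0, -0.63], 0],
    [-1, [-0.008, 0, -0.63], 0],
  ],
)

```text
t: 4.05
tool_pos: [0.4526, 0.1547, -0.0012]
orientation: [2.822, 1.571, 2.411]
wrist_force: [0.4, -0.3, 0.7]
opening: 1.001
```

Run:
```python
from h import *
c=wcam("w3");s=get_state();print(s["t"],s["tool_pos"],s["wrist_force"])
```

```text
4.1 [ 0.45266547  0.15469149 -0.00110114] [-0.93812532 -0.27093596 -0.01875199]
```

View pics/w3.png

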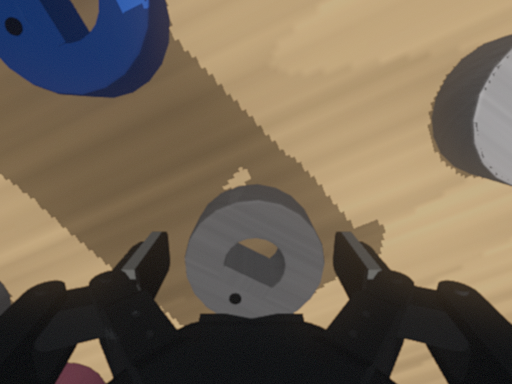

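The collar sits between the fingers at (255,250), and there was no contact on the way down. Closing now.

Request:
send_rows(
  moves=[
    [1, [0, 0, 0], 0],
    [1, [0, 0, 0], 0],
    [1, [0, 0, 0], 0],
    [1, [0, 0, 0], 0],
    [1, [0, 0, 0], 0],
    [1, [0, 0, 0], 0],
    [1, [0, 0, 0], 0],
    [1, [0, 0, 0.1], 0],
    [1, [0, 0, 0.3], 0],
    [1, [0, 0, 0.5], 0],
  ],
  grip_force=60,
)

```text
t: 5.35
tool_pos: [0.4515, 0.1543, 0.1242]
orientation: [-2.443, 1.568, -2.853]
wrist_force: [1.4, 0.5, -5.2]
opening: 0.756
```

Run:
```python
from h import *
c=wcam("w4");s=get_state();print(s["t"],s["tool_pos"],s["wrist_force"],s["opening"],s["q"].round(2))
```

```text
5.4 [0.455475   0.15560152 0.13074963] [ 1.85641012 -0.01585234  0.03065491] 0.7564198575892029 [ 0.31  0.26  1.93  0.    0.94 -0.85]
```

View pics/w4.png

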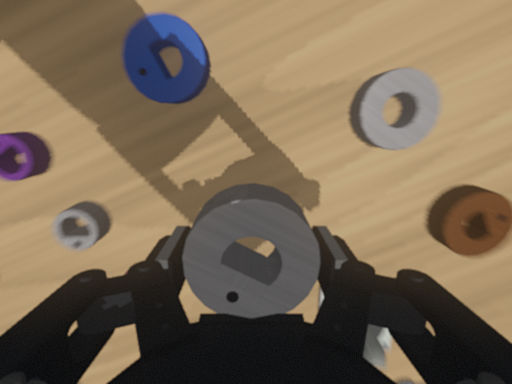

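The large collar is held square, with opening 0.756 (about 64 mm). Now carrying it to a viewpoint beside the large stub, turning +49° on the way.

Request:
send_rows(
  moves=[
    [1, [0.1, -0.15, 0.15], 0.02],
    [1, [0.3, -0.35, 0.15], 0.05],
    [1, [0.5, -0.6, 0.15], 0.08],
    [1, [0.7, -0.8, 0.15], 0.11],
    [1, [0.8, -1, 0.15], 0.136],
    [1, [0.8, -1, 0.15], 0.136],
    [1, [0.8, -1, 0.15], 0.136],
    [1, [0.8, -1, 0.15], 0.136],
    [1, [0.8, -1, 0.15], 0.136],
    [1, [0.8, -1, 0.15], 0.136],
  ],
)

```text
t: 6.65
tool_pos: [0.6523, -0.0944, 0.1615]
orientation: [1.901, 1.571, 2.346]
wrist_force: [1.1, 0.4, -4.9]
opening: 0.759
```

Request:
send_rows(
  moves=[
    [1, [0, -0.1, 0], 0],
    [1, [0, -0.24, 0], 0],
    [1, [0, -0.24, 0], 0],
    [1, [0, -0.24, 0], 0],
    [1, [0, -0.24, 0], 0],
    [1, [0, -0.24, 0], 0],
    [1, [0, -0.24, 0], 0],
    [1, [0, -0.24, 0], 0],
    [1, [0, -0.24, 0], 0],
    [1, [0, -0.24, 0], 0],
  ],
)

```text
t: 7.9
tool_pos: [0.6526, -0.1553, 0.1614]
orientation: [0.746, 1.571, 1.19]
wrist_force: [-0.2, -0.4, -5.0]
opening: 0.756
```

Run:
```python
from meas import *
c=wcam("w5");s=get_state();print(s["t"],s["tool_pos"],jaw(s),s["wrist_force"],s["opening"],s["q"].round(2),proj(c,[[.593,-.186,.018]]))
import pickle;pickle.dump(c,open("w5.pkl","wb"))
```

```text
7.95 [ 0.65259723 -0.1553642   0.16132488] 115.41789799472346 [ 0.16803201 -0.10206285 -4.21239947] 0.7581482733172062 [-0.25  0.52  1.43  0.    1.2  -2.27] [[249.64326386 112.2043938 ]]
```

View pics/w5.png

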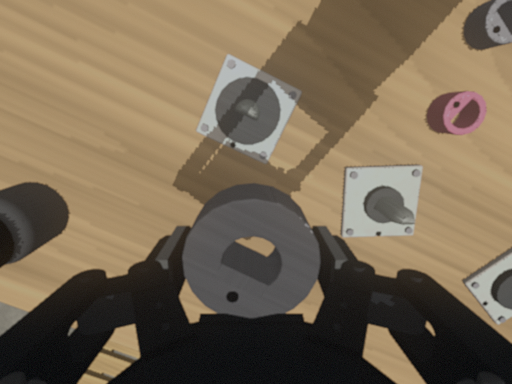

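The stub is at (248,111) with its dot at (232,146), and the held collar at (252,252) with its screw at (232,297). Enlarging both.

Run:
```python
from meas import *
import pickle;c=pickle.load(open("w5.pkl","rb"))
im=c["image"][:,:,::-1]
a=cv2.resize(im[45:173,188:316],None,fx=3,fy=3,interpolation=cv2.INTER_CUBIC)
b=cv2.resize(im[176:324,178:326],(384,384),interpolation=cv2.INTER_CUBIC)
cv2.imwrite("pics/w5c.png",cv2.convertScaleAbs(np.hstack([a,b]),alpha=1.5))
```

```text
(no output)
```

View pics/w5c.png

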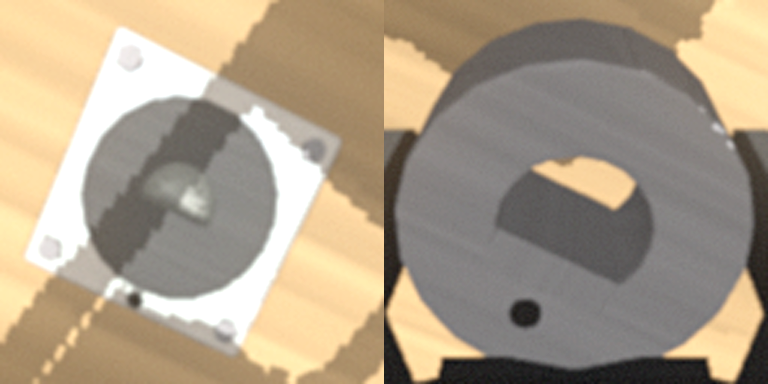

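Run:
```python
from meas import *
import pickle;c=pickle.load(open("w5.pkl","rb"))
f=lambda p:(np.array(p,float)+.5)/3-.5+[188,45]
h=lambda p:(np.array(p,float)-[384,0]+.5)*148/384-.5+[178,176]
P=rays(c,f([(118,27),(342,140),(237,355),(25,258)]),.008)[:,:2];print("plate",P.mean(0).round(4),np.linalg.norm(P-np.roll(P,1,0),axis=1).round(4))
for i in range(4):
    e=P[(i+1)%4]-P[i];print(np.degrees(np.arctan2(e[1],e[0])).round(1))
d=rays(c,f([(134,299)]),.008)[0,:2]-P.mean(0);print("dot",d.round(4),np.degrees(np.arctan2(d[1],d[0])))
F=rays(c,f([(180,96),(83,190),(277,200),(180,298),(110,128),(250,130),(110,267),(252,265)]),.018);print("flange",circ(F))
zt=.1613+.0295
C=rays(c,h([(575,60),(397,212),(752,212),(436,110),(715,110),(470,330),(680,330)]),zt);ce,r=circ(C);print("collar",ce.round(4),r,"rel tcp",(ce-[.6526,-.1554]).round(4))
e=rays(c,h([(497,228),(617,283)]),zt)[:,:2];e=e[1]-e[0];print("flat edge ang",np.degrees(np.arctan2(e[1],e[0]))+90)
d=rays(c,h([(525,313)]),zt)[0,:2]-ce;print("screw",np.degrees(np.arctan2(d[1],d[0])),d)
```

```text
plate [ 0.5931 -0.188 ] [0.0814 0.0823 0.081  0.0822]
90.4
0.4
-89.4
-179.5
dot [ 0.0377 -0.0005] -0.7177577010369084
flange (array([ 0.59333519, -0.1881041 ]), np.float64(0.03213099012596661))
collar [ 0.6488 -0.1579] 0.030644962717661397 rel tcp [-0.0038 -0.0025]
flat edge ang 177.6443784236645
screw 0.3176117212339884 [0.02158648 0.00011966]
```

Flats agree to within about 1°: stub at about 0.3°, collar at about −0.5°. Moving over the shaft and lowering to just above it.

Request:
send_rows(
  moves=[
    [1, [-0.1, -0.06, 0], 0],
    [1, [-0.2, -0.1, 0], 0.002],
    [1, [-0.238, -0.124, -0.05], 0.002],
    [1, [-0.238, -0.124, -0.2], 0.002],
    [1, [-0.238, -0.124, -0.3], 0.002],
    [1, [-0.238, -0.124, -0.35], 0.002],
    [1, [-0.238, -0.124, -0.36], 0.002],
    [1, [-0.238, -0.124, -0.36], 0.002],
    [1, [-0.238, -0.124, -0.36], 0.002],
    [1, [-0.238, -0.124, -0.36], 0.002],
  ],
)

```text
t: 9.2
tool_pos: [0.5935, -0.1864, 0.0722]
orientation: [-0.733, 1.569, -0.277]
wrist_force: [-0.6, -0.4, -5.1]
opening: 0.757
```

Run:
```python
from meas import *
c=wcam();s=get_state();print(s["t"],s["tool_pos"],jaw(s),s["wrist_force"])
t=read_camera("top")
a=cv2.resize(c["image"][170:330,150:350,::-1],None,fx=3,fy=3,interpolation=cv2.INTER_CUBIC)
cv2.imwrite("pics/w6.png",cv2.convertScaleAbs(a,alpha=1.7))
```

```text
9.25 [ 0.59343747 -0.18643725  0.0719951 ] 116.14162729244502 [ 0.32521278 -0.62143916 -4.42032893]
```

View pics/w6.png

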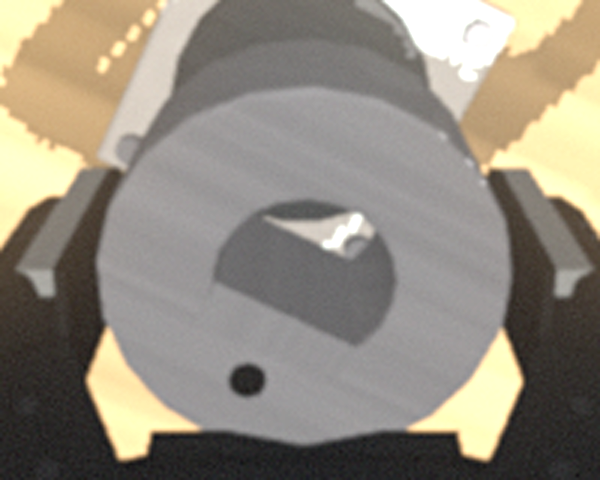

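Aligned. Lowering in stages while watching the force.

Request:
send_rows(
  moves=[
    [1, [0, 0, -0.02], 0],
    [1, [0, 0, -0.04], 0],
    [1, [0, 0, -0.05], 0],
    [1, [0, 0, -0.06], 0],
    [1, [0, 0, -0.07], 0],
    [1, [0, 0, -0.08], 0],
    [1, [0, 0, -0.09], 0],
    [1, [0, 0, -0.1], 0],
    [1, [0, 0, -0.11], 0],
    [1, [0, 0, -0.12], 0],
  ],
)

```text
t: 10.55
tool_pos: [0.5932, -0.1863, 0.0412]
orientation: [0.578, 1.571, 1.034]
wrist_force: [0.0, -1.0, -5.3]
opening: 0.758
```

Request:
send_rows(
  moves=[
    [1, [0, 0, -0.02], 0],
    [1, [0, 0, -0.04], 0],
    [1, [0, 0, -0.06], 0],
    [1, [0, 0, -0.07], 0],
    [1, [0, 0, -0.08], 0],
    [1, [0, 0, -0.085], 0],
    [1, [0, 0, -0.09], 0],
    [1, [0, 0, -0.095], 0],
    [1, [0, 0, -0.1], 0],
    [1, [0, 0, -0.1], 0],
  ],
)

```text
t: 11.8
tool_pos: [0.5932, -0.1864, 0.0179]
orientation: [-0.596, 1.57, -0.14]
wrist_force: [-3.2, 0.6, 5.7]
opening: 0.755
```

A net 11 N of contact at the height where the collar should be home. Opening and lifting straight up.

Request:
send_rows(
  moves=[
    [-1, [0, 0, 0], 0],
    [-1, [0, 0, 0], 0],
    [-1, [0, 0, 0], 0],
    [-1, [0, 0, 0.02], 0],
    [-1, [0, 0, 0.1], 0],
    [-1, [0, 0, 0.25], 0],
    [-1, [0, 0, 0.45], 0],
    [-1, [0, 0, 0.55], 0],
    [-1, [0.1, 0.1, 0.6], -0.02],
    [-1, [0.3, 0.1, 0.6], -0.04],
  ],
)

```text
t: 13.05
tool_pos: [0.6686, -0.1603, 0.1693]
orientation: [-0.322, 1.568, -0.121]
wrist_force: [1.1, -0.4, 0.8]
opening: 1.0
```

Run:
```python
from meas import *
c=wcam("w7");s=get_state();print(s["t"],s["tool_pos"],jaw(s),s["wrist_force"])
```

```text
13.1 [ 0.675605   -0.16060456  0.1673993 ] 101.42515282623218 [ 6.59477399 -1.05368602  1.1866534 ]
```

View pics/w7.png

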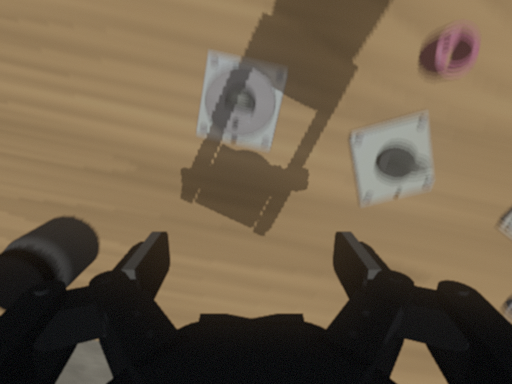

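Request:
send_rows(
  moves=[
    [-1, [-0.1, -0.1, 0], -0.03],
    [-1, [-0.3, -0.2, 0], -0.06],
    [-1, [-0.5, -0.35, 0], -0.09],
    [-1, [-0.7, -0.5, 0], -0.12],
    [-1, [-0.908, -0.55, -0.04], -0.15],
    [-1, [-0.908, -0.55, -0.04], -0.171],
    [-1, [-0.908, -0.55, -0.04], -0.171],
    [-1, [-0.908, -0.55, -0.04], -0.171],
    [-1, [-0.908, -0.55, -0.04], -0.171],
    [-1, [-0.908, -0.55, -0.04], -0.171],
  ],
)

```text
t: 14.35
tool_pos: [0.4416, -0.2986, 0.1563]
orientation: [1.886, 1.571, 1.018]
wrist_force: [-0.4, 1.1, -0.2]
opening: 0.997
```

Run:
```python
from meas import *
c=wcam("w8");s=get_state();print(s["t"],s["tool_pos"],jaw(s),s["q"].round(2))
p=proj(c,[[.4414,-.2989,.028]])[0];print(p)
measure(c,p[0],p[1],.027,tag="M_w8",lo=70)
t=read_camera("top")
im=t["image"][:,:,::-1];cv2.imwrite("pics/top8.png",cv2.resize(im[80:230,260:420],None,fx=4,fy=4,interpolation=cv2.INTER_CUBIC))
```

```text
14.4 [ 0.44144705 -0.29863912  0.15626574] 40.24662717719958 [-0.62  0.31  1.77  0.    1.05 -1.32]
[252.40496505 179.58801305]
M_w8 centre [ 0.4405 -0.299 ] r 0.0256 n 142
   dark 14 [257.5 194.5] [15.1 -8.5] -29.5
   hole 496 [-2.1  1. ] dir of flat -24.7
   hole 13 [13.2 -7.8] dir of flat 149.3
```

View pics/M_w8.png

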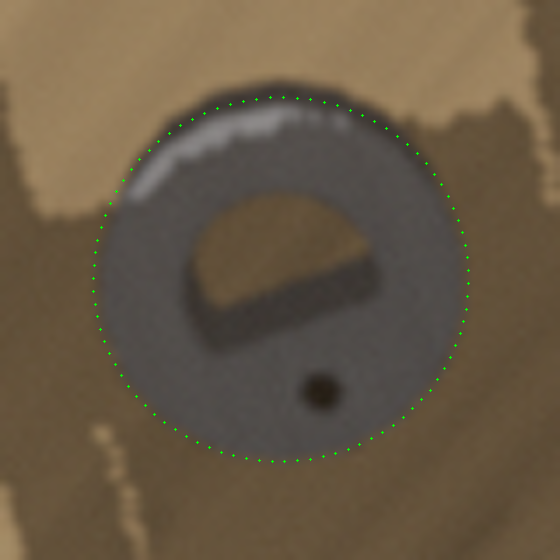

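View pics/top8.png

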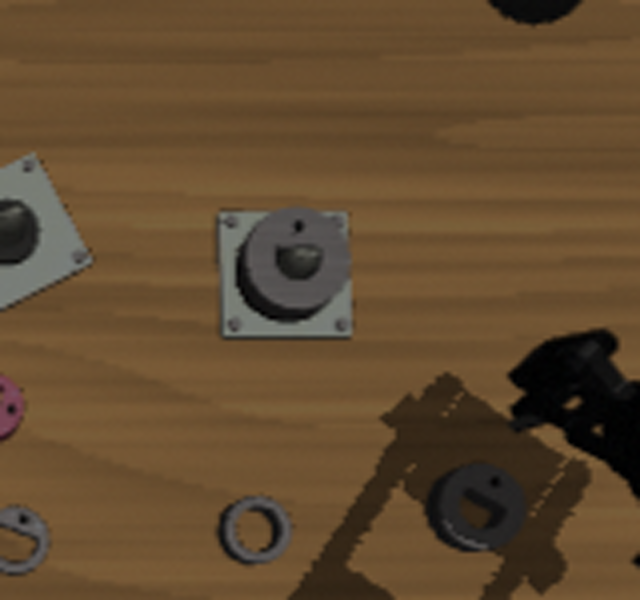

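The large collar is on its stub with the shaft showing through and the screw towards the dot. The medium collar's flat is at −29.4°. Descending on it.

Request:
send_rows(
  moves=[
    [-1, [0, 0, -0.15], 0],
    [-1, [0, 0, -0.35], 0],
    [-1, [0, 0, -0.5], 0],
    [-1, [0, 0, -0.58], 0],
    [-1, [0, 0, -0.6], 0],
    [-1, [0, 0, -0.61], 0],
    [-1, [0, 0, -0.626], 0],
    [-1, [0, 0, -0.626], 0],
    [1, [0, 0, -0.626], 0],
    [1, [0, 0, -0.626], 0],
  ],
)

```text
t: 15.7
tool_pos: [0.4415, -0.2989, 0.0004]
orientation: [0.63, 1.57, -0.239]
wrist_force: [-6.5, 3.7, 48.2]
opening: 0.614
```

Request:
send_rows(
  moves=[
    [1, [0, 0, 0], 0],
    [1, [0, 0, 0], 0],
    [1, [0, 0, 0], 0],
    [1, [0, 0, 0], 0],
    [1, [0, 0, 0], 0],
    [1, [0, 0, 0], 0],
    [1, [0, 0, 0.1], 0],
    [1, [0, 0, 0.3], 0],
    [1, [0, 0, 0.5], 0.01],
    [1, [0, 0, 0.66], 0.02],
  ],
)

```text
t: 16.95
tool_pos: [0.441, -0.2987, 0.1665]
orientation: [0.217, 1.57, -0.525]
wrist_force: [0.0, 0.5, -2.8]
opening: 0.606
```

The wrist force read 48 N for a moment as the fingers closed, because the tips swung forward. I'll grip higher and more softly next time. Now carrying the medium collar to a viewpoint beside its stub.

Request:
send_rows(
  moves=[
    [1, [0.1, 0.1, 0], 0],
    [1, [0.3, 0.25, 0], 0],
    [1, [0.5, 0.5, 0], 0],
    [1, [0.7, 0.7, 0], 0],
    [1, [0.9, 0.9, 0], 0],
    [1, [0.98, 1, 0], 0],
    [1, [0.98, 1, 0], 0],
    [1, [0.98, 1, 0], 0],
    [1, [0.98, 1, 0], 0],
    [1, [0.98, 1, 0], 0],
  ],
)

```text
t: 18.2
tool_pos: [0.6854, -0.0501, 0.1651]
orientation: [-1.75, 1.571, -2.496]
wrist_force: [0.0, 0.4, -2.7]
opening: 0.604
```

Request:
send_rows(
  moves=[
    [1, [0, 0.2, 0], 0],
    [1, [0, 0.4, 0], 0],
    [1, [0, 0.6, 0], 0],
    [1, [0, 0.78, 0], 0],
    [1, [0, 0.78, 0], 0],
    [1, [0, 0.78, 0], 0],
    [1, [0, 0.78, 0], 0],
    [1, [0, 0.78, 0], 0],
    [1, [0, 0.78, 0], 0],
    [1, [0, 0.78, 0], 0],
  ],
)

```text
t: 19.45
tool_pos: [0.6862, 0.1458, 0.1648]
orientation: [1.253, 1.571, 0.509]
wrist_force: [-0.3, 0.3, -1.8]
opening: 0.605
```

Run:
```python
from meas import *
import pickle
c=wcam("w9");s=get_state();print(s["t"],s["tool_pos"],jaw(s),s["q"].round(2),s["wrist_force"])
pickle.dump((c,s),open("w9.pkl","wb"));p=proj(c,[[.641,.1972,.018]])[0];print(p)
im=c["image"][:,:,::-1];u,v=[int(a) for a in p]
x0,y0=u-64,max(v-64,0);print(x0,y0)
a=cv2.resize(im[y0:y0+128,x0:x0+128],(384,384),interpolation=cv2.INTER_CUBIC)
b=cv2.resize(im[176:324,178:326],(384,384),interpolation=cv2.INTER_CUBIC)
cv2.imwrite("pics/w9c.png",cv2.convertScaleAbs(np.hstack([a,b]),alpha=1.3))
```

```text
19.5 [0.68616019 0.14595164 0.16483361] 47.36555939219443 [ 0.19  0.56  1.34  0.    1.24 -0.63] [ 0.28378956 -0.89076925 -3.1403993 ]
[259.86089947 109.44177609]
195 45
```

View pics/w9c.png

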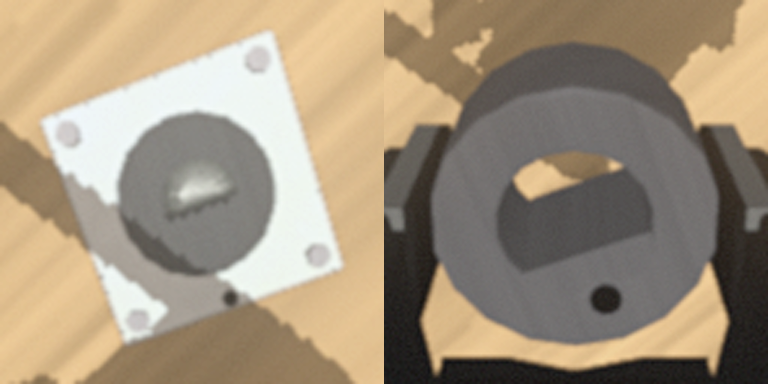

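```bash
cat > w.py <<'E'
from meas import *
import pickle
def an(e): return np.degrees(np.arctan2(e[1],e[0])).round(1)
def ana(pk,x0,y0,corn,dot,fl,rim,flat,scr,dz,f=3):
    c,s=pickle.load(open(pk,"rb"));tp=s["tool_pos"];T=tool(s)
    F=lambda p:(np.array(p,float)+.5)/f-.5+[x0,y0]
    h=lambda p:(np.array(p,float)-[384,0]+.5)*148/384-.5+[178,176]
    P=rays(c,F(corn),.008)[:,:2];print("plate",P.mean(0).round(4),[an(P[(i+1)%4]-P[i])%90 for i in range(4)])
    d=rays(c,F([dot]),.008)[0,:2]-P.mean(0);print("dot",an(d))
    print("flange",circ(rays(c,F(fl),.018)))
    for k in(0,.005):
        zt=tp[2]+dz-k
        ce,r=circ(rays(c,h(rim),zt));o=ce-tp[:2];print("collar r",r.round(4),"rel tcp (y,z)",(T[:2,1]@o).round(4),(T[:2,2]@o).round(4))
        e=rays(c,h(flat),zt)[:,:2];d=rays(c,h([scr]),zt)[0,:2]-ce
        print(" flat",an(e[1]-e[0])-90,"screw",an(d))
E
python3 - <<'E'
from w import *
ana("w9.pkl",195,45,[(272,30),(342,266),(125,344),(42,121)],(231,299),[(196,112),(118,192),(275,192),(196,275)],[(575,88),(431,215),(718,215),(575,345)],[(525,272),(653,232)],(606,299),.0278)
E
```

```text
plate [0.6413 0.1971] [np.float64(67.0), np.float64(67.2), np.float64(66.80000000000001), np.float64(67.5)]
dot -22.6
flange (array([0.64150959, 0.19713942]), np.float64(0.026296923073208356))
collar r 0.0257 rel tcp (y,z) -0.0018 -0.0007
 flat -23.0 screw -22.3
collar r 0.0269 rel tcp (y,z) -0.0018 0.0023
 flat -23.0 screw -22.3
```

Flats agree (stub −22.9°, collar −22.6°), so no turn is needed. Moving over the medium stub.

Request:
send_rows(
  moves=[
    [1, [-0.08, 0.1, 0], 0],
    [1, [-0.178, 0.21, 0], 0],
    [1, [-0.178, 0.21, 0], 0],
    [1, [-0.178, 0.21, -0.15], 0],
    [1, [-0.178, 0.21, -0.28], 0],
    [1, [-0.178, 0.21, -0.34], 0],
    [1, [-0.178, 0.21, -0.37], 0],
    [1, [-0.178, 0.21, -0.37], 0],
    [1, [-0.178, 0.21, -0.37], 0],
    [1, [-0.178, 0.21, -0.37], 0],
  ],
)

```text
t: 20.75
tool_pos: [0.6422, 0.1988, 0.0735]
orientation: [1.04, 1.569, 0.297]
wrist_force: [0.2, -0.2, -4.0]
opening: 0.606
```

Request:
send_rows(
  moves=[
    [1, [0, 0, -0.02], 0],
    [1, [0, 0, -0.04], 0],
    [1, [0, 0, -0.05], 0],
    [1, [0, 0, -0.06], 0],
    [1, [0, 0, -0.07], 0],
    [1, [0, 0, -0.08], 0],
    [1, [0, 0, -0.09], 0],
    [1, [0, 0, -0.1], 0],
    [1, [0, 0, -0.11], 0],
    [1, [0, 0, -0.12], 0],
  ],
)

```text
t: 22.0
tool_pos: [0.6416, 0.1987, 0.0422]
orientation: [1.221, 1.571, 0.477]
wrist_force: [-0.6, 0.5, -2.1]
opening: 0.609
```

Request:
send_rows(
  moves=[
    [1, [0, 0, -0.02], 0],
    [1, [0, 0, -0.04], 0],
    [1, [0, 0, -0.06], 0],
    [1, [0, 0, -0.07], 0],
    [1, [0, 0, -0.08], 0],
    [1, [0, 0, -0.085], 0],
    [1, [0, 0, -0.09], 0],
    [1, [0, 0, -0.095], 0],
    [1, [0, 0, -0.098], 0],
    [1, [0, 0, -0.098], 0],
  ],
)

```text
t: 23.25
tool_pos: [0.6417, 0.1987, 0.0187]
orientation: [1.046, 1.57, 0.302]
wrist_force: [-2.1, -1.1, 5.0]
opening: 0.601
```

Request:
send_rows(
  moves=[
    [-1, [0, 0, 0], 0],
    [-1, [0, 0, 0], 0],
    [-1, [0, 0, 0], 0],
    [-1, [0, 0, 0.02], 0],
    [-1, [0, 0, 0.1], 0],
    [-1, [0, 0, 0.25], 0],
    [-1, [0, 0, 0.45], 0],
    [-1, [0, 0, 0.56], 0.01],
    [-1, [-0.1, -0.1, 0.56], 0.03],
    [-1, [-0.3, -0.3, 0.56], 0.063],
  ],
)

```text
t: 24.5
tool_pos: [0.5731, 0.1297, 0.1584]
orientation: [0.546, 1.568, 0.186]
wrist_force: [0.5, -1.0, -0.1]
opening: 1.0
```

Request:
send_rows(
  moves=[
    [-1, [-0.2, -0.15, 0], 0],
    [-1, [-0.4, -0.3, 0], 0],
    [-1, [-0.58, -0.54, 0], 0],
    [-1, [-0.58, -0.54, 0], 0],
    [-1, [-0.58, -0.54, 0], 0],
    [-1, [-0.58, -0.54, 0], 0],
    [-1, [-0.58, -0.54, 0], 0],
    [-1, [-0.58, -0.54, 0], 0],
    [-1, [-0.58, -0.54, 0], 0],
    [-1, [-0.58, -0.54, 0], 0],
  ],
)

```text
t: 25.75
tool_pos: [0.4275, -0.0054, 0.1578]
orientation: [2.76, 1.571, 2.393]
wrist_force: [-0.0, 0.1, 1.2]
opening: 0.998
```

Run:
```python
from meas import *
c=wcam("w10");s=get_state();print(s["t"],s["tool_pos"],jaw(s),s["q"].round(2))
p=proj(c,[[.4214,-.0121,.028]])[0];print(p)
try: measure(c,p[0],p[1],.021,tag="S_w10",lo=70)
except Exception as e:print(e)
t=read_camera("top")
im=t["image"][:,:,::-1];cv2.imwrite("pics/top10.png",cv2.resize(im[90:240,130:290],None,fx=4,fy=4,interpolation=cv2.INTER_CUBIC))
```

```text
25.8 [ 0.42745533 -0.00543867  0.15778972] 68.93606425433362 [-0.04  0.16  1.99  0.    0.99 -1.24]
[244.28343892 176.76926618]
S_w10 centre [ 0.4202 -0.0127] r 0.0196 n 109
   dark 14 [243.3 189.5] [13.4 -5.2] -21.3
   hole 482 [-2.2  1. ] dir of flat -23.6
   hole 30 [13.  -5.1] dir of flat 158.6
```

View pics/w10.png

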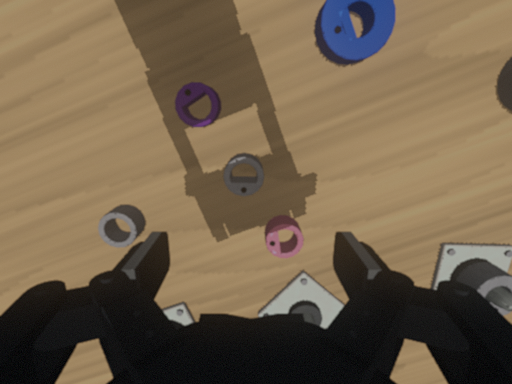

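View pics/top10.png

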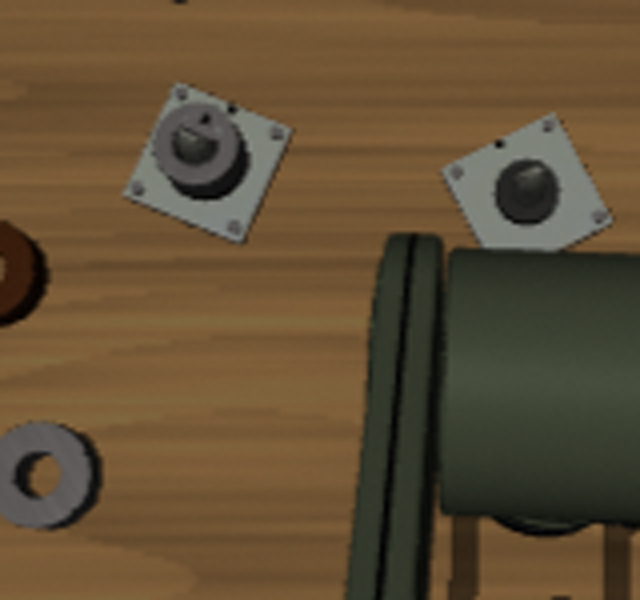

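The medium collar is on its stub with its screw towards the dot. The small collar is at (244,176), lies between the pink and purple look-alikes, and has its flat at −21°. Descending, stopping higher this time.

Request:
send_rows(
  moves=[
    [-1, [-0.025, -0.025, -0.1], 0],
    [-1, [-0.025, -0.025, -0.3], 0],
    [-1, [-0.025, -0.025, -0.5], 0],
    [-1, [-0.025, -0.025, -0.57], 0],
    [-1, [-0.025, -0.025, -0.59], 0],
    [-1, [-0.025, -0.025, -0.606], 0],
    [-1, [-0.025, -0.025, -0.606], 0],
    [-0.2, [-0.025, -0.025, -0.606], 0],
    [-0.2, [-0.025, -0.025, -0.606], 0],
    [-0.2, [-0.025, -0.025, -0.606], 0],
  ],
  grip_force=30,
)

```text
t: 27.1
tool_pos: [0.4213, -0.0118, 0.0066]
orientation: [0.464, 1.57, 0.096]
wrist_force: [0.8, 0.4, -0.6]
opening: 0.603
```

Request:
send_rows(
  moves=[
    [0, [0, 0, 0], 0],
    [0, [0, 0, 0], 0],
    [1, [0, 0, 0], 0],
    [1, [0, 0, 0], 0],
    [1, [0, 0, 0], 0],
    [1, [0, 0, 0], 0],
    [1, [0, 0, 0], 0],
    [1, [0, 0, 0], 0],
    [1, [0, 0, 0], 0],
    [1, [0, 0, 0], 0],
  ],
  grip_force=30,
)

```text
t: 28.35
tool_pos: [0.4213, -0.0117, 0.0068]
orientation: [0.699, 1.57, 0.331]
wrist_force: [-0.9, 0.8, 6.3]
opening: 0.484
```

Request:
send_rows(
  moves=[
    [1, [0, 0, 0.1], 0],
    [1, [0, 0, 0.3], 0],
    [1, [0, 0, 0.5], 0.03],
    [1, [0.15, 0.03, 0.64], 0.055],
    [1, [0.35, 0.06, 0.64], 0.08],
    [1, [0.6, 0.1, 0.64], 0.11],
    [1, [0.8, 0.15, 0.64], 0.138],
    [1, [0.99, 0.15, 0.64], 0.138],
    [1, [0.99, 0.15, 0.64], 0.138],
    [1, [0.99, 0.15, 0.64], 0.138],
  ],
  grip_force=60,
)

```text
t: 29.6
tool_pos: [0.6675, 0.0256, 0.1651]
orientation: [2.661, 1.568, -3.123]
wrist_force: [0.2, 0.5, -1.7]
opening: 0.477
```

Request:
send_rows(
  moves=[
    [1, [0, 0, 0], 0],
    [1, [0, 0, 0], 0],
    [1, [0, 0, 0], 0],
    [1, [0, 0, 0], 0],
    [1, [0, 0, 0], 0],
    [1, [0, 0, 0], 0],
    [1, [0, 0, 0], 0],
    [1, [0, 0, 0], 0],
    [1, [0, 0, 0], 0],
    [1, [0, 0, 0], 0],
  ],
)

```text
t: 30.85
tool_pos: [0.6687, 0.0257, 0.1663]
orientation: [2.066, 1.571, 2.565]
wrist_force: [-0.5, -0.9, -1.2]
opening: 0.471
```

Run:
```python
from meas import *
import pickle
c=wcam("w11");s=get_state();print(s["t"],s["tool_pos"],jaw(s),s["q"].round(2),s["wrist_force"],s["opening"])
pickle.dump((c,s),open("w11.pkl","wb"));p=proj(c,[[.6184,-.008,.018]])[0];print(p)
im=c["image"][:,:,::-1];u,v=[int(a) for a in p]
x0,y0=u-64,max(v-64,0);print(x0,y0)
a=cv2.resize(im[y0:y0+128,x0:x0+128],(384,384),interpolation=cv2.INTER_CUBIC)
b=cv2.resize(im[176:324,178:326],(384,384),interpolation=cv2.INTER_CUBIC)
cv2.imwrite("pics/w11c.png",cv2.convertScaleAbs(np.hstack([a,b]),alpha=1.3))
```

```text
30.9 [0.66869516 0.02574836 0.16634145] 118.60713554530467 [ 0.02  0.51  1.43  0.    1.21 -2.05] [ 1.15975449 -0.0217835  -1.43688391] 0.4726380181720821
[246.20506832 119.06244707]
182 55
```

View pics/w11c.png

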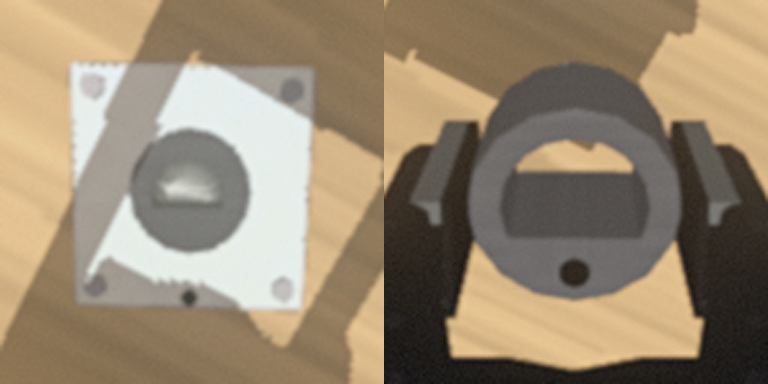

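Run:
```python
from w import *
ana("w11.pkl",182,55,[(70,63),(314,67),(302,310),(77,304)],(189,298),[(190,128),(131,190),(250,190),(190,252)],[(574,109),(469,203),(681,203),(574,298)],[(508,238),(645,238)],(574,272),.0212)
```

```text
plate [ 0.6185 -0.0092] [np.float64(27.700000000000003), np.float64(27.5), np.float64(27.0), np.float64(27.69999999999999)]
dot 27.3
flange (array([ 0.61834112, -0.00923126]), np.float64(0.020322663777722415))
collar r 0.0199 rel tcp (y,z) -0.0006 -0.002
 flat 28.599999999999994 screw 27.8
collar r 0.0207 rel tcp (y,z) -0.0006 0.0008
 flat 28.599999999999994 screw 27.8
```

Flats agree (stub 27.5°, collar 28.2°). Moving over the small stub and lowering in stages.

Request:
send_rows(
  moves=[
    [1, [-0.1, -0.07, 0], 0],
    [1, [-0.202, -0.136, 0], -0.002],
    [1, [-0.202, -0.136, 0], -0.002],
    [1, [-0.202, -0.136, -0.15], -0.002],
    [1, [-0.202, -0.136, -0.27], -0.002],
    [1, [-0.202, -0.136, -0.33], -0.002],
    [1, [-0.202, -0.136, -0.35], -0.002],
    [1, [-0.202, -0.136, -0.35], -0.002],
    [1, [-0.202, -0.136, -0.35], -0.002],
    [1, [-0.202, -0.136, -0.35], -0.002],
  ],
)

```text
t: 32.15
tool_pos: [0.6187, -0.0083, 0.0798]
orientation: [-0.465, 1.569, 0.022]
wrist_force: [0.5, 0.3, -2.1]
opening: 0.469
```

Request:
send_rows(
  moves=[
    [1, [0, 0, -0.02], 0],
    [1, [0, 0, -0.04], 0],
    [1, [0, 0, -0.05], 0],
    [1, [0, 0, -0.06], 0],
    [1, [0, 0, -0.07], 0],
    [1, [0, 0, -0.08], 0],
    [1, [0, 0, -0.09], 0],
    [1, [0, 0, -0.1], 0],
    [1, [0, 0, -0.11], 0],
    [1, [0, 0, -0.12], 0],
  ],
)

```text
t: 33.4
tool_pos: [0.6182, -0.0083, 0.0487]
orientation: [1.23, 1.571, 1.717]
wrist_force: [-0.5, -0.8, -1.0]
opening: 0.471
```

Request:
send_rows(
  moves=[
    [1, [0, 0, -0.02], 0],
    [1, [0, 0, -0.04], 0],
    [1, [0, 0, -0.06], 0],
    [1, [0, 0, -0.07], 0],
    [1, [0, 0, -0.08], 0],
    [1, [0, 0, -0.085], 0],
    [1, [0, 0, -0.09], 0],
    [1, [0, 0, -0.094], 0],
    [1, [0, 0, -0.097], 0],
    [1, [0, 0, -0.097], 0],
  ],
)

```text
t: 34.65
tool_pos: [0.6182, -0.0083, 0.0251]
orientation: [-0.136, 1.571, 0.351]
wrist_force: [-1.8, -0.3, 2.4]
opening: 0.474
```

Light contact of about 3.5 N. I'll press 2 mm more to confirm it's home before opening.

Request:
send_rows(
  moves=[
    [1, [0, 0, -0.004], 0],
    [1, [0, 0, -0.008], 0],
    [1, [0, 0, -0.008], 0],
    [1, [0, 0, -0.008], 0],
    [1, [0, 0, -0.008], 0],
    [1, [0, 0, -0.008], 0],
    [1, [0, 0, -0.008], 0],
    [1, [0, 0, -0.008], 0],
    [1, [0, 0, -0.008], 0],
    [1, [0, 0, -0.008], 0],
  ],
)

```text
t: 35.9
tool_pos: [0.6183, -0.0083, 0.025]
orientation: [-0.384, 1.57, 0.103]
wrist_force: [-4.1, 0.1, 15.2]
opening: 0.472
```

Firm contact (15 N) with no further travel, so it's seated. Opening, lifting clear and backing off sideways.

Request:
send_rows(
  moves=[
    [1, [0, 0, 0], 0],
    [-1, [0, 0, 0.008], 0],
    [-1, [0, 0, 0.008], 0],
    [-1, [0, 0, 0.008], 0],
    [-1, [0, 0, 0.03], 0],
    [-1, [0, 0, 0.1], 0],
    [-1, [0, 0, 0.25], 0],
    [-1, [0, 0, 0.45], 0],
    [-1, [0, 0, 0.56], 0],
    [-1, [0, 0, 0.6], 0],
  ],
)

```text
t: 37.15
tool_pos: [0.6192, -0.0083, 0.1759]
orientation: [-0.506, 1.566, -0.019]
wrist_force: [-0.7, -0.1, 0.4]
opening: 0.999
```

Request:
send_rows(
  moves=[
    [-1, [0.1, 0.1, 0.1], 0],
    [-1, [0.3, 0.3, 0.2], 0],
    [-1, [0.4, 0.5, 0.2], 0],
    [-1, [0.4, 0.7, 0.2], 0],
    [-1, [0.4, 0.7, 0.2], 0],
    [-1, [0.4, 0.7, 0.2], 0],
    [-1, [0.4, 0.7, 0.2], 0],
    [-1, [0.4, 0.7, 0.2], 0],
    [-1, [0.4, 0.7, 0.2], 0],
    [-1, [0.4, 0.7, 0.2], 0],
  ],
)

```text
t: 38.4
tool_pos: [0.7182, 0.1663, 0.2228]
orientation: [0.302, 1.571, 0.788]
wrist_force: [0.6, 0.4, -0.1]
opening: 1.001
```

Run:
```python
from h import *
t=read_camera("top");cv2.imwrite("pics/top12.png",t["image"][:,:,::-1])
c=read_camera("scene");im=c["image"][:,:,::-1]
cv2.imwrite("pics/scene12.png",cv2.resize(im[120:280,110:430],None,fx=2.5,fy=2.5,interpolation=cv2.INTER_CUBIC))
w=wcam("w12");print(get_state()["t"],get_state()["tool_pos"])
V=np.array(c["view"])
# expected rim-top pixels if home (z=.046)
for n,p in(("L",(.593,-.1863)),("M",(.6414,.198)),("S",(.6182,-.0083))):
    print(n,"scene top-face centre if home",proj(c,[[*p,.046]])[0].round(1),"10mm high",proj(c,[[*p,.056]])[0].round(1))
```

```text
38.55 [0.71818956 0.1666575  0.22261113]
L scene top-face centre if home [176.1 229.7] 10mm high [175.4 227.3]
M scene top-face centre if home [353.7 235.6] 10mm high [354.7 233.2]
S scene top-face centre if home [258.4 233.5] 10mm high [258.5 231.1]
```

View pics/top12.png

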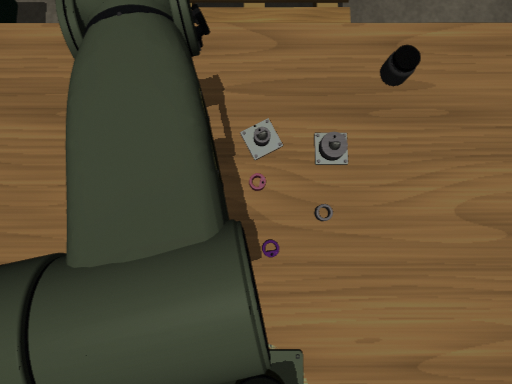

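View pics/scene12.png

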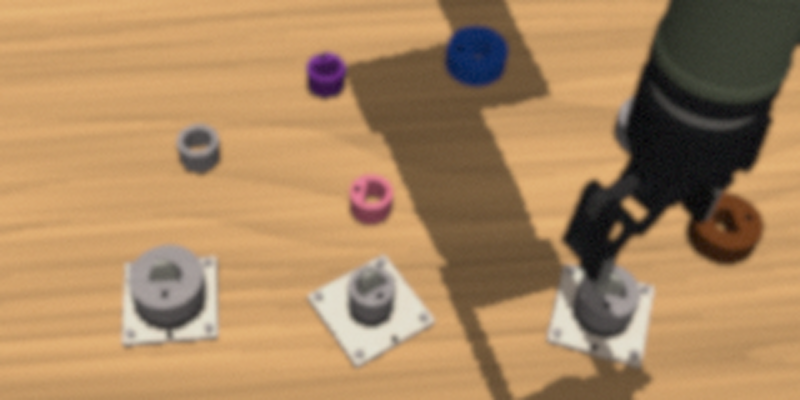

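View pics/w12.png

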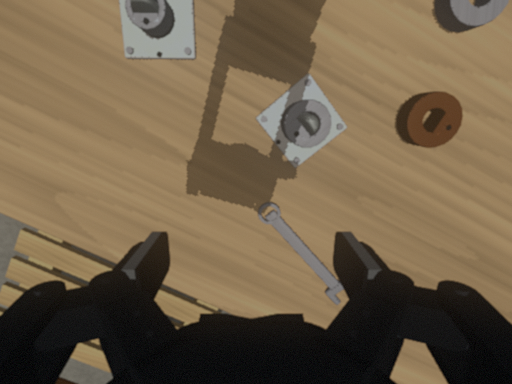

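The last pictures show all three collars level, with the shafts through their bores. In the scene view their top faces are at about (177,232), (353,236) and (259,235). Fully home would put them at (176,230), (354,236) and (258,234). Handing in.

Run:
```python
from workcell import *
print(get_state()["t"],get_state()["wrist_force"]);print(hand_in())
```

```text
38.55 [-0.57659032  0.86852987  0.01013733]
the job is handed in; nothing more can be done
None
```

I fitted the three D-bore collars (large, medium, small) on the stubs with matching flanges and handed the job in at 38.6 s. I didn't touch the two plain rings or the coloured look-alikes.

- **Seating:** each collar went down freely and stopped firmly on its flange. The last scene image puts all three top faces at the fully home position to within about 2 px, though 1 cm of height shows as only about 2.4 px there. The stronger evidence is that each stopped at the expected height with contact force.
- **Alignment:** collar and shaft flats agreed to about 1° before each one was lowered.
- **Disagreements:** the wrist camera read about 1.5 to 2 mm off the top camera, so I averaged the two. That was within the 3 mm of play.
- **Force spike:** while closing on the medium collar, the fingertips were set too low and the wrist force read 48 N for a moment. That is under the 120 N wrist limit. It came from the fingers rather than the gripper body, so the 40 N limit on arm and body contact probably doesn't apply, but I couldn't confirm that.

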